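# Take a bowl's inside depth and lock the gauge

### The job

Take the inside depth of the white bowl on the depth stand: by its black knob, lower the probe rod gently until its foot touches the bottom of the bowl, let go so that the rod stays there, then swing the clamp lever round to its stop to lock the rod at that height. Leave the bowl and the pale sherd beside the stand where they are.

Things in the scene. Friction and masses are not known exactly. Their poses are not given: they have to be found in the camera images.
- stand: Fixed depth stand. Origin: under its grey base plate (190 x 150 x 12 mm), straight below the probe rod. x points to the steel column, 88 mm behind the rod (top 200 mm above the desk), y to the side where the lever lies, z up. A grey crosshead on the column guides the rod; its top lies 143 to 168 mm above the desk (differs from start to start) and it stays at that height.
- probe: Upright steel probe rod, 215 mm long, 10 mm thick; axes as stand. Origin: centre of the underside of its foot, the lower end, a disc of 15 mm diameter. It only slides up and down (110 mm of travel) and does not turn. Drag of about 7 N keeps it (weight 1.2 N) where it is left; pushing it down takes about 6 N. Its start height differs.
- knob (a point): Middle of the black round knob on top of the rod, 202 mm above the foot. The knob has 32 mm diameter and is 27 mm high (188 to 215 mm above the foot). Nothing else reaches that high near it, at any depth of the rod.
- bowl: Loose white ceramic bowl, 115 mm across the rim, 59 mm high, 0.17 kg, standing on the stand's base plate under the rod (centred to about 6 mm). Origin: centre of its underside, z up. Its inner bottom is flat for about 14 mm round the centre and lies 8 mm above the origin.
- lever (a joint): Swing of the clamp lever about its upright pivot, rad: 0 open (it points along the stand's y, turned 0.45 rad away from the column), 0.9 shut at its stop (0.45 rad towards the column). Seen from above it shuts clockwise. It starts at 0 to 0.2 and stays where it is left (2 N at its end moves it, up to 5 N near the stop, where its cam clamps the rod).
- lever_tip (a point): Middle of the black paddle at the lever's end, 75 mm from the pivot. The paddle is 30 mm long (along the lever), 18 mm wide, 14 mm high. The lever lies level, just above the crosshead. Both sides of the paddle are free, and below it is nothing but the desk and what lies flat on it.
- pivot (a point): The lever's pivot, at the lever's mid-height; it lies 30 mm from the rod's axis along the stand's y.
- sherd: Pale pottery sherd, 70 x 58 x 15 mm, loose on the desk beside the stand, on the lever's side. Origin: centre of its underside. Not to be moved.

How it is judged:
By the outcome, as a careful person would: the job done as asked, in the order asked, and still so for the second after the job is handed in, with the robot touching nothing.
It also fails if it takes over 48 s, if anything falls off the work surface, if the arm or the gripper's body presses on something with over 40 N, if the wrist force passes 120 N, or if a joint passes its speed limit or range.

### The arm

A 6-joint arm with a two-finger parallel gripper is mounted at the origin on a cart in front of the work surface, level with it; the furniture and walls round the work are solid. World frame = base frame: x ahead of the robot, y to its left, z up, the work surface at z = 0. Lengths are in m, angles in rad, forces in N, time in s.
With the tool pointing down it reaches from about 0.35 to 0.725 m from the base axis. Payload 6 kg.
Tool frame: the origin (TCP) lies at the very end of the fingers, on their centre line; the grasp point (between the pads) lies 19 mm behind it; z points along the fingers, y is the line along which they close (so a half turn about z gives the same grasp; the last joint's range is limited). The gripper opens to 85 mm and grips with 20 to 120 N. Pads are 22 mm wide; open, the fingers measure 114 mm over their backs; the gripper's body (76 mm by 85 mm) begins 54 mm behind the grasp point. The pads swing forward as they close: fully open they stand 13 mm farther back than shut.
Start: joints at [-0.806, 0.04, 0.085, 0, -1.615, -0.334], TCP at [0.251, -0.545, 0.204] pointing down, gripper open.
Joint ranges: [-2.56, 2.56], [-1.29, 2.01], [-1.08, 1.49], [-3.29, 1.98], [-2.81, -0.18], [-2.99, 2.99]. Speed limits (rad/s): [2.57, 2.57, 3.01, 3.14, 3.14, 3.14].

### API

Orientations are given as a unit quaternion [w, x, y, z].
In Python, from cell import ctrl, imaging, spotter gives the robot as it stands.
- The arm moves only by the tool send_rows, never from a script. Its argument "motion" is a list that holds one entry, the list of rows, each a list of 5 numbers: the closure in counts, from 0 (fully open) to 255 (shut), then the shift along the world's x, y, z each as a share of 0.25 m, from -1 to 1, then the turn about the world's z as a share of 90 degrees, from -1 to 1. A call has 1 to 12 rows; each row is the pose to reach, as a shift and turn from the pose commanded when the call began; what a row does not reach only later rows make up. A row lasts 1/12 s, in which the tool goes at most 41.7 mm and 7.16 degrees, less where a joint would pass 70% of its speed; a pose out of reach is approached as far as the arm can. A call with a number of a shift or a turn outside -1 to 1 is refused whole. A call with a gripper value outside its range is refused whole. The fingers move at their own pace and stop on an object; "force" is the grip in N (left out, the last holds). Time passes only in rows, so rows that repeat a pose let the fingers close. It gives the time, the measured TCP pose, the force, the opening and the grip force at its end, in the units of the state.
- ctrl.state(): the state, without advancing time (a new reading comes with each control period).
- imaging.snapshot(name): name is "scene" or "top"; returns the picture (384x512x3 uint8, red, green, blue); there is no depth.
- imaging.get_calibration(name): a dict with "vertical_fov" (degrees; the focal length in pixels is half the picture's height over the tangent of half this angle, whatever the lens; pixels are square), "cx", "cy" (the principal point, pixels), "xyz" and "attitude" of the camera in the world. Camera axes: x right, y down, z forward; pixel columns grow to the right and rows downward; lengths in m; the calibration is good to about 2 mm. A picture is of the moment at which its call begins. get_calibration takes no time and is no camera call.
- ctrl.close_job(): hands the job in; it is judged then, once.
Trained networks look in the newest picture that a camera, given by its name, has taken for a name from the list of things; names that differ only in an ending like _2 or _b are one class to them, and where a whole thing is asked for, a point or a joint stands for the part that bears it (a point fixed in the world has none). Each returns a list of dicts, best first, with "confidence" (0 to 1); they miss things now and then, are a little off and sometimes report something else, mostly with a low value. They report only what shows in the picture. A call takes as long as a camera call.
- spotter.look_for(camera, query): "at" ([x, y, z] in m, in the coordinates of the camera as it stood for that picture, good to about 4 mm: the middle of the surface that is visible of it).
- spotter.outline_of(camera, query): "pixels" (384x512 bool, what is visible of it).
- spotter.tip_of(camera, query): "at" ([x, y, z] in m, in the coordinates of the camera as it stood for that picture, good to about 4 mm: a listed point, or the origin of a listed thing).
The state is a dict: "time": time; "q": joint angles; "dq": joint speeds; "joint_torque": joint torques, N m; "eef_pos": TCP position; "eef_rot": TCP orientation; "force": force on the tool from outside, world axes, zero at the start; "torque": the same for the moment, N m; "gripper_width": finger opening in m; "gripper_force": force on a finger pad.
Only numpy, scipy, OpenCV 4.12 (cv2) and the standard library are available. Lean on these libraries where they do the work, as an engineer would, in place of code of your own. Each camera call takes 0.05 s, during which the arm holds its last target. There are 200 camera calls.

## Working session

There is one attempt and no reset: what is moved stays moved. The work goes in short steps, Python scripts to look and compute and a tool call to move; the robot and the scene stay as the last step left them, time stands still between calls to the robot, and variables do not carry over. Pictures are saved under pics/ and viewed, at most 10 in all, crops included, and the job is handed in when it is done.

Besides the shell and the picture viewer there is one more tool, called after "Call:" as name([rows], argument=value, ...), one row to a line, values as JSON. send_rows: Moves the arm, as the interface text tells. Shift numbers are shares of 0.25 m and turn numbers shares of 90 degrees, none past 1 either way. Its arguments: {"type":"object","properties":{"motion":{"type":"array"},"force":{"type":"number"}},"required":["motion"]}

```bash
mkdir -p pics
cat > h.py <<'E'
import numpy as np, cv2
from scipy.spatial.transform import Rotation as R
from cell import ctrl, imaging, spotter
def rot(c):
    a=np.array(c["attitude"],float)
    return a if a.shape==(3,3) else R.from_quat(a[[1,2,3,0]]).as_matrix()
def world(n,p):
    c=imaging.get_calibration(n); return rot(c)@np.array(p)+np.array(c["xyz"])
def snap(n,f=None):
    im=imaging.snapshot(n)
    if f: cv2.imwrite(f"pics/{f}.png",im[:,:,::-1])
    return im
def tips(n,names):
    for q in names:
        print(n,q,[(world(n,d["at"]).round(4).tolist(),round(d["confidence"],2)) for d in spotter.tip_of(n,q)[:2]])
E
python3 - <<'E'
from h import *
for n in("scene","top"):
    print(imaging.get_calibration(n))
    a=snap(n,n+"0")
    tips(n,["stand","probe","knob","bowl","lever_tip","pivot","sherd"])
a=[cv2.imread(f"pics/{n}0.png") for n in("scene","top")]
s=ctrl.state();print(s["time"],s["eef_pos"],s["eef_rot"],s["gripper_width"])
E
```

```text
{'vertical_fov': 52.989825150777776, 'cx': 251.70067494173117, 'cy': 192.54747190050293, 'xyz': array([0.11630829, 0.6166852 , 0.84693846]), 'attitude': array([ 0.11834562, -0.35555737,  0.87310855, -0.31185692])}
scene stand [([0.5135, 0.121, -0.0018], 0.91)]
scene probe []
scene knob [([0.513, 0.1202, 0.2904], 0.62)]
scene bowl [([0.5129, 0.1183, 0.0111], 0.56)]
scene lever_tip [([0.519, 0.2183, 0.1615], 0.64)]
scene pivot [([0.5263, 0.1492, 0.1609], 0.58)]
scene sherd [([0.5784, 0.2503, -0.0024], 0.66)]
{'vertical_fov': 53.04281933233785, 'cx': 260.5261029307474, 'cy': 197.5790438172878, 'xyz': array([0.29987029, 0.20188283, 1.03429948]), 'attitude': array([-0.08216176,  0.74503248, -0.65794307,  0.07271153])}
top stand [([0.518, 0.1221, 0.0001], 0.64), ([0.5821, 0.2513, -0.0007], 0.63)]
top probe [([0.5207, 0.1203, 0.088], 0.53)]
top knob [([0.5173, 0.1202, 0.0018], 0.75), ([0.5193, 0.1213, 0.2916], 0.65)]
top bowl [([0.5126, 0.1191, 0.0132], 0.7)]
top lever_tip [([0.5217, 0.2265, 0.1654], 0.77)]
top pivot [([0.5276, 0.145, 0.1581], 0.91)]
top sherd [([0.584, 0.2483, -0.0025], 0.69)]
0.8 [ 0.25055685 -0.54514358  0.20356332] [-1.48271792e-05 -2.13741100e-01  9.76890342e-01  4.60033126e-05] 0.0855135467272965
```

View pics/scene0.png

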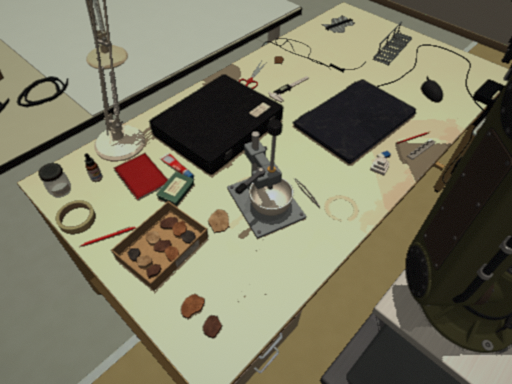

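View pics/top0.png

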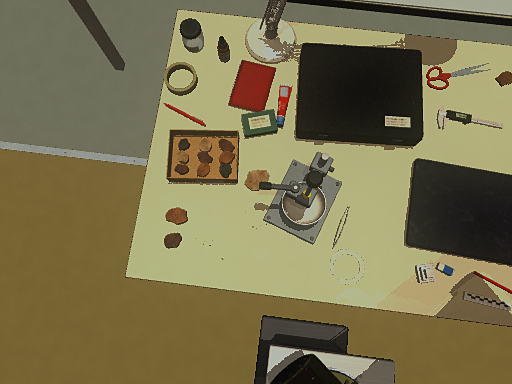

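Both views show the stand with its column to the rear. In the top view the knob is near (314,178), the lever paddle near (264,185) and the sherd near (257,180), close under the paddle. I'll refine the stand's yaw and the knob position while lifting the arm.

Run:
```python
from h import *
for k in range(2):
  for n in("scene","top"):
    snap(n); tips(n,["knob","lever_tip","pivot","bowl"])
n="top"; c=imaging.get_calibration(n); f=192/np.tan(np.radians(c["vertical_fov"]/2))
o=spotter.outline_of(n,"stand")
for d in o[:2]:
    m=d["pixels"].astype(np.uint8); ys,xs=np.nonzero(m)
    ray=np.c_[(xs-c["cx"])/f,(ys-c["cy"])/f,np.ones(len(xs))]@rot(c).T
    P=np.array(c["xyz"])+ray*((0.012-c["xyz"][2])/ray[:,2])[:,None]
    print(d["confidence"],len(xs),cv2.minAreaRect(P[:,:2].astype(np.float32)*1000))
```

```text
scene knob [([0.5171, 0.119, 0.2857], 0.65)]
scene lever_tip [([0.5151, 0.2231, 0.1634], 0.6)]
scene pivot [([0.5273, 0.1492, 0.161], 0.77)]
scene bowl [([0.5146, 0.1179, 0.0152], 0.97)]
top knob [([0.5167, 0.121, 0.2876], 0.6)]
top lever_tip [([0.5229, 0.2241, 0.1622], 0.82)]
top pivot [([0.5208, 0.1208, -0.0001], 0.47)]
top bowl [([0.5167, 0.1195, 0.0124], 0.88)]
scene knob [([0.5115, 0.1224, 0.2878], 0.72)]
scene lever_tip [([0.5221, 0.2243, 0.1626], 0.8)]
scene pivot [([0.5243, 0.1517, 0.1629], 0.83)]
scene bowl [([0.5131, 0.1184, 0.012], 0.59)]
top knob [([0.5153, 0.1217, 0.2876], 0.73)]
top lever_tip [([0.5222, 0.2233, 0.1625], 0.85)]
top pivot [([0.5266, 0.1448, 0.1592], 0.77)]
top bowl [([0.5143, 0.1208, 0.0174], 0.82), ([0.5803, 0.2504, -0.0001], 0.64)]
0.88 3464 ((567.7217407226562, 130.64227294921875), (205.928955078125, 246.19424438476562), 70.25355529785156)
0.22 927 ((525.570556640625, 109.27481079101562), (110.65528869628906, 117.84436798095703), 51.271968841552734)
```

Call:
send_rows([
  [[0, 0, 0, 0.16, 0], [0, 0, 0, 0.32, 0], [0, 0.05, 0.15, 0.48, 0], [0, 0.1, 0.3, 0.6, 0], [0, 0.15, 0.45, 0.64, 0], [0, 0.2, 0.6, 0.64, 0], [0, 0.25, 0.75, 0.64, 0], [0, 0.3, 0.9, 0.64, 0], [0, 0.35, 1, 0.64, 0]],
], force=40)

```text
time: 2.6
eef_pos: [0.3378, -0.2934, 0.3644]
eef_rot: [0.001, -0.213, 0.977, -0.0]
force: [0.2, 0.5, 0.6]
gripper_width: 0.0854
gripper_force: 0.0
```

Call:
send_rows([
  [[0, 0.06, 0.14, 0, 0], [0, 0.12, 0.28, 0, 0], [0, 0.18, 0.42, 0, 0], [0, 0.24, 0.56, 0, 0], [0, 0.3, 0.7, 0, 0], [0, 0.36, 0.84, 0, 0]],
])

```text
time: 3.1
eef_pos: [0.4282, -0.0833, 0.3641]
eef_rot: [0.001, -0.214, 0.977, 0.0]
force: [2.1, -0.4, -0.4]
gripper_width: 0.0856
gripper_force: 0.0
```

Call:
send_rows([
  [[0, 0.06, 0.14, 0, 0], [0, 0.12, 0.28, 0, 0], [0, 0.18, 0.42, 0, 0], [0, 0.24, 0.56, 0, 0], [0, 0.3, 0.7, 0, 0], [0, 0.34, 0.82, 0, 0], [0, 0.34, 0.82, 0, 0], [0, 0.34, 0.82, 0, 0]],
])

```text
time: 3.77
eef_pos: [0.5132, 0.1213, 0.3623]
eef_rot: [-0.001, -0.215, 0.977, -0.0]
force: [0.3, 0.2, 0.4]
gripper_width: 0.0851
gripper_force: 0.0
```

Run:
```python
from h import *
a=snap("scene"); b=snap("top")
cv2.imwrite("pics/ab.png",np.hstack([cv2.resize(a[70:260,180:350],None,fx=2.3,fy=2.3),cv2.resize(b[80:270,230:400],None,fx=2.3,fy=2.3)])[:,:,::-1])
print(ctrl.state()["eef_pos"])
```

```text
[0.51301724 0.11941785 0.36395992]
```

View pics/ab.png

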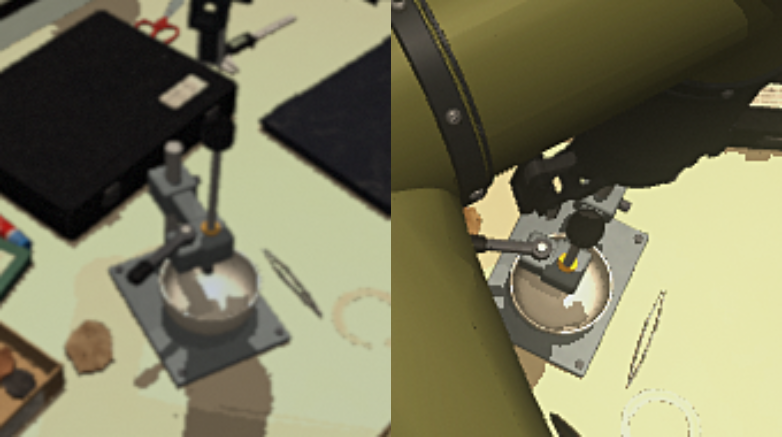

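The left crop shows the gripper right above the knob at (218,130); both look aligned, with the fingers straddling it. Next I descend.

Call:
send_rows([
  [[0, 0.01, 0.004, -0.1, 0], [0, 0.01, 0.004, -0.2, 0], [0, 0.01, 0.004, -0.3, 0], [0, 0.01, 0.004, -0.39, 0], [0, 0.01, 0.004, -0.39, 0], [0, 0.01, 0.004, -0.39, 0]],
])

```text
time: 4.37
eef_pos: [0.5152, 0.1195, 0.2666]
eef_rot: [-0.0, -0.213, 0.977, -0.0]
force: [-0.5, -0.5, 1.4]
gripper_width: 0.0852
gripper_force: 0.0
```

Call:
send_rows([
  [[60, 0, 0, 0, 0], [100, 0, 0, 0, 0], [130, 0, 0, 0, 0], [150, 0, 0, 0, 0], [170, 0, 0, 0, 0], [200, 0, 0, 0, 0], [200, 0, 0, 0, 0], [200, 0, 0, 0, 0], [200, 0, 0, 0, 0]],
], force=40)

```text
time: 5.12
eef_pos: [0.516, 0.1204, 0.2672]
eef_rot: [0.001, -0.214, 0.977, -0.0]
force: [1.6, -2.6, 5.8]
gripper_width: 0.0288
gripper_force: 39.4
```

Run:
```python
from h import *
a=snap("scene")
cv2.imwrite("pics/c.png",cv2.resize(a[70:260,180:350],None,fx=3,fy=3)[:,:,::-1])
tips("scene",["knob","probe","bowl"])
s=ctrl.state();print(s["eef_pos"],s["force"],s["torque"],s["gripper_width"],s["gripper_force"])
```

```text
scene knob [([0.5174, 0.1234, 0.2879], 0.71)]
scene probe []
scene bowl [([0.511, 0.1214, 0.0118], 0.95)]
[0.51605099 0.12042127 0.26719074] [ 1.74594629 -3.45332888  5.00794397] [-0.95640578 -0.64646242  0.02533351] 0.02872419032738296 39.42344849696383
```

View pics/c.png

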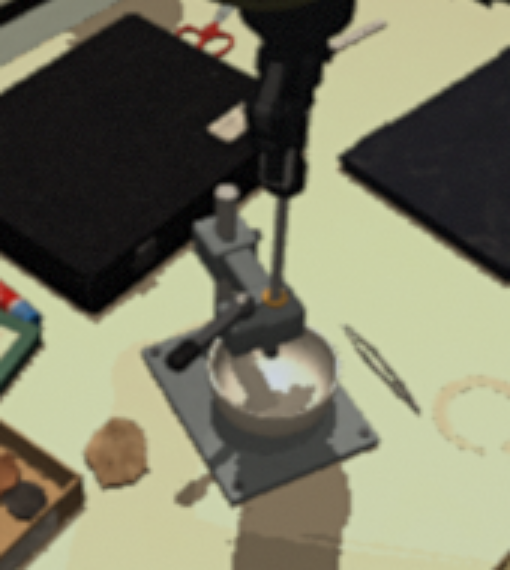

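Gripped. Lowering about 50 mm first, then fine steps with force readings.

Call:
send_rows([
  [[200, 0, 0, -0.015, 0], [200, 0, 0, -0.03, 0], [200, 0, 0, -0.045, 0], [200, 0, 0, -0.06, 0], [200, 0, 0, -0.075, 0], [200, 0, 0, -0.09, 0], [200, 0, 0, -0.105, 0], [200, 0, 0, -0.12, 0]],
])

```text
time: 5.98
eef_pos: [0.516, 0.1205, 0.2371]
eef_rot: [0.001, -0.214, 0.977, -0.0]
force: [1.4, -2.6, 5.2]
gripper_width: 0.0292
gripper_force: 39.5
```

Call:
send_rows([
  [[200, 0, 0, -0.01, 0], [200, 0, 0, -0.02, 0], [200, 0, 0, -0.03, 0], [200, 0, 0, -0.04, 0], [200, 0, 0, -0.05, 0], [200, 0, 0, -0.06, 0], [200, 0, 0, -0.07, 0], [200, 0, 0, -0.08, 0], [200, 0, 0, -0.09, 0]],
])

```text
time: 6.73
eef_pos: [0.5161, 0.1204, 0.2147]
eef_rot: [0.001, -0.214, 0.977, -0.0]
force: [1.8, -2.2, 5.8]
gripper_width: 0.0286
gripper_force: 39.5
```

Run:
```python
from h import *
a=snap("scene")
cv2.imwrite("pics/d.png",cv2.resize(a[70:260,180:350],None,fx=3,fy=3)[:,:,::-1])
tips("scene",["knob","probe","bowl"])
s=ctrl.state();print(s["eef_pos"],s["force"],s["torque"],s["gripper_width"],s["gripper_force"])
```

```text
scene knob [([0.5148, 0.1215, 0.2359], 0.69)]
scene probe [([0.5138, 0.1239, 0.0313], 0.58)]
scene bowl []
[0.51598554 0.12049647 0.21411308] [ 3.13035419 -3.90038628  4.68511889] [-1.31124184 -1.10517082 -0.0067616 ] 0.02880993128309813 39.30945169413462
```

View pics/d.png

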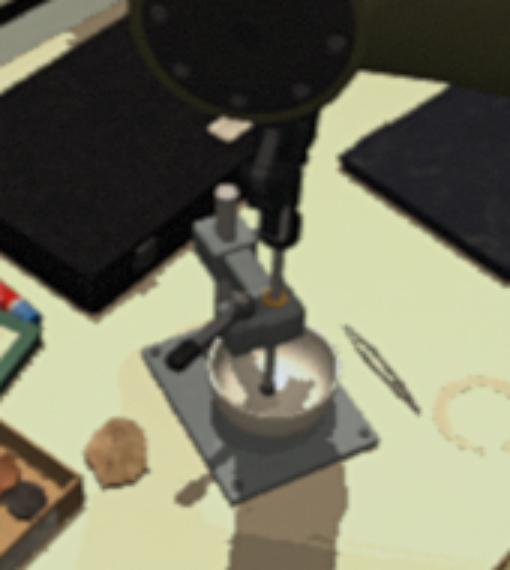

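The rod moves with the gripper; its foot at (267,388) is still above the bowl floor, about 12–14 mm to go. Creeping down.

Call:
send_rows([
  [[200, 0, 0, -0.005, 0], [200, 0, 0, -0.01, 0], [200, 0, 0, -0.015, 0], [200, 0, 0, -0.02, 0], [200, 0, 0, -0.025, 0], [200, 0, 0, -0.03, 0], [200, 0, 0, -0.03, 0]],
])

```text
time: 7.52
eef_pos: [0.516, 0.1205, 0.2066]
eef_rot: [0.001, -0.214, 0.977, -0.0]
force: [3.4, -4.3, 4.4]
gripper_width: 0.0288
gripper_force: 39.4
```

Call:
send_rows([
  [[200, 0, 0, -0.004, 0], [200, 0, 0, -0.008, 0], [200, 0, 0, -0.008, 0]],
])

```text
time: 7.77
eef_pos: [0.516, 0.1205, 0.2047]
eef_rot: [0.001, -0.214, 0.977, -0.0]
force: [2.7, -2.8, 4.6]
gripper_width: 0.029
gripper_force: 39.4
```

Steps of 1 mm from here, one call at a time.

Call:
send_rows([
  [[200, 0, 0, -0.002, 0], [200, 0, 0, -0.004, 0], [200, 0, 0, -0.004, 0]],
])

```text
time: 8.02
eef_pos: [0.516, 0.1205, 0.2038]
eef_rot: [0.001, -0.214, 0.977, -0.0]
force: [2.6, -3.8, 5.3]
gripper_width: 0.0288
gripper_force: 39.4
```

Call:
send_rows([
  [[200, 0, 0, -0.002, 0], [200, 0, 0, -0.004, 0], [200, 0, 0, -0.004, 0]],
])

```text
time: 8.27
eef_pos: [0.516, 0.1205, 0.2028]
eef_rot: [0.001, -0.214, 0.977, -0.0]
force: [4.0, -3.6, 5.6]
gripper_width: 0.0291
gripper_force: 39.4
```

Call:
send_rows([
  [[200, 0, 0, -0.002, 0], [200, 0, 0, -0.004, 0], [200, 0, 0, -0.004, 0]],
])

```text
time: 8.52
eef_pos: [0.516, 0.1205, 0.2018]
eef_rot: [0.001, -0.214, 0.977, -0.0]
force: [3.6, -3.5, 4.9]
gripper_width: 0.0288
gripper_force: 39.4
```

Run:
```python
from h import *
for i in range(3):
    snap("scene"); tips("scene",["knob","probe"]); print(ctrl.state()["force"])
```

```text
scene knob [([0.5141, 0.1203, 0.22], 0.65)]
scene probe [([0.5144, 0.1225, 0.0174], 0.79)]
[ 2.26091387 -3.67601429  5.36335149]
scene knob [([0.5138, 0.1225, 0.225], 0.63)]
scene probe [([0.5138, 0.1226, 0.016], 0.52)]
[ 2.90204382 -3.32623079  5.38701468]
scene knob [([0.5133, 0.1206, 0.2199], 0.79)]
scene probe [([0.5141, 0.1219, 0.0171], 0.61)]
[ 3.00678725 -3.23759692  6.00002024]
```

Within a couple of mm of the floor now. Going on with 0.75–1 mm steps.

Call:
send_rows([
  [[200, 0, 0, -0.002, 0], [200, 0, 0, -0.004, 0], [200, 0, 0, -0.004, 0]],
])

```text
time: 9.22
eef_pos: [0.516, 0.1205, 0.201]
eef_rot: [0.001, -0.214, 0.977, -0.0]
force: [2.4, -3.9, 5.4]
gripper_width: 0.0289
gripper_force: 39.5
```

Call:
send_rows([
  [[200, 0, 0, -0.002, 0], [200, 0, 0, -0.004, 0], [200, 0, 0, -0.004, 0]],
])

```text
time: 9.47
eef_pos: [0.5161, 0.1205, 0.2009]
eef_rot: [0.001, -0.214, 0.977, -0.0]
force: [0.6, -3.9, 9.5]
gripper_width: 0.0292
gripper_force: 39.9
```

Call:
send_rows([
  [[200, 0, 0, -0.002, 0], [200, 0, 0, -0.002, 0], [200, 0, 0, -0.002, 0]],
])

```text
time: 9.72
eef_pos: [0.5162, 0.1205, 0.2009]
eef_rot: [0.001, -0.214, 0.977, -0.0]
force: [1.2, -3.8, 11.5]
gripper_width: 0.0286
gripper_force: 40.0
```

Contact: no further travel and the force is rising. Releasing and lifting clear.

Call:
send_rows([
  [[0, 0, 0, 0, 0], [0, 0, 0, 0, 0], [0, 0, 0, 0, 0], [0, 0, 0, 0, 0], [0, 0, 0, 0, 0], [0, 0, 0, 0, 0], [0, 0, 0, 0, 0], [0, 0, 0, 0, 0]],
])

```text
time: 10.38
eef_pos: [0.5155, 0.1209, 0.1984]
eef_rot: [-0.0, -0.214, 0.977, 0.0]
force: [-0.1, -0.8, -0.1]
gripper_width: 0.0851
gripper_force: 0.0
```

Call:
send_rows([
  [[0, 0, 0, 0.05, 0], [0, 0, 0, 0.12, 0], [0, 0, 0, 0.22, 0], [0, 0, 0, 0.34, 0], [0, -0.1, 0.08, 0.4, 0], [0, -0.2, 0.2, 0.4, 0], [0, -0.25, 0.32, 0.4, 0], [0, -0.25, 0.44, 0.4, 0]],
])

```text
time: 11.05
eef_pos: [0.4516, 0.2319, 0.3019]
eef_rot: [0.002, -0.214, 0.977, 0.002]
force: [0.3, -0.9, 0.6]
gripper_width: 0.0851
gripper_force: 0.0
```

Run:
```python
from h import *
for i in range(2):
    a=snap("scene"); tips("scene",["knob","probe","bowl","lever_tip","pivot"]); b=snap("top");tips("top",["knob","lever_tip","pivot"])
cv2.imwrite("pics/e.png",np.hstack([cv2.resize(a[70:260,180:350],None,fx=2.3,fy=2.3),cv2.resize(b[80:270,230:400],None,fx=2.3,fy=2.3)])[:,:,::-1])
s=ctrl.state();print(s["eef_pos"],s["force"],s["gripper_width"],s["q"])
```

```text
scene knob [([0.5155, 0.1212, 0.2217], 0.53)]
scene probe [([0.5139, 0.1207, 0.0154], 0.79)]
scene bowl [([0.5132, 0.1186, 0.011], 0.8)]
scene lever_tip [([0.5207, 0.224, 0.1623], 0.57), ([0.5832, 0.248, -0.0034], 0.4)]
scene pivot [([0.5273, 0.1521, 0.1598], 0.84)]
top knob [([0.518, 0.1222, 0.2221], 0.68), ([0.5291, 0.1463, 0.1593], 0.22)]
top lever_tip []
top pivot [([0.5257, 0.1454, 0.1603], 0.86)]
scene knob [([0.5128, 0.122, 0.2219], 0.84)]
scene probe [([0.5145, 0.1206, 0.0172], 0.56)]
scene bowl [([0.513, 0.1233, -0.0033], 0.58), ([0.514, 0.1199, 0.01], 0.56)]
scene lever_tip [([0.5805, 0.2452, -0.0039], 0.64), ([0.5206, 0.2236, 0.1637], 0.61)]
scene pivot [([0.5244, 0.1502, 0.1588], 0.68)]
top knob [([0.5163, 0.1192, 0.2254], 0.59)]
top lever_tip []
top pivot [([0.5256, 0.146, 0.1614], 0.75)]
[0.45305222 0.23084697 0.298542  ] [-0.30741179  0.93121679 -0.08255343] 0.085210914971802 [ 8.67937118e-01 -1.70935127e-01  5.79204942e-02 -1.16201344e-04
 -1.79969039e+00 -2.00796106e+00]
```

View pics/e.png

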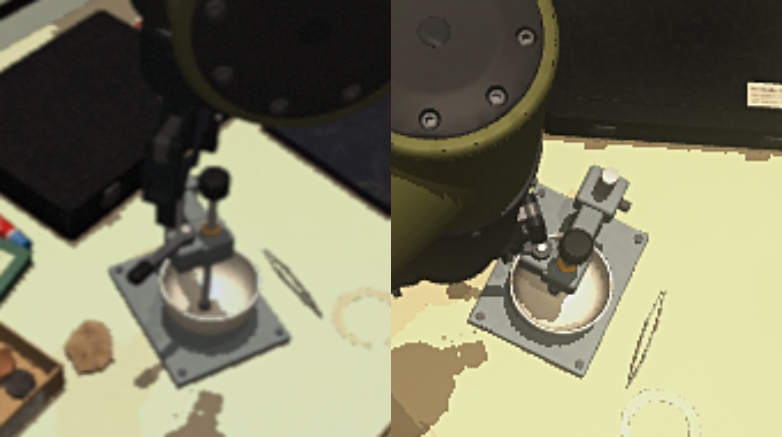

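The left crop shows the rod foot at (203,305) on the bowl floor, the knob staying down at about z 0.222, and the bowl and sherd unmoved. The paddle is at (145,268). I now turn 45°, close, and go down beside the paddle on its open side.

Call:
send_rows([
  [[255, 0.03, 0, 0, 0.08], [255, 0.06, -0.04, 0, 0.16], [255, 0.06, -0.04, 0, 0.24], [255, 0.06, -0.04, 0, 0.32], [255, 0.06, -0.04, 0, 0.4], [255, 0.06, -0.04, 0, 0.48], [255, 0.06, -0.04, 0, 0.5], [255, 0.06, -0.04, 0, 0.5], [255, 0.06, -0.04, 0, 0.5]],
])

```text
time: 12.8
eef_pos: [0.468, 0.2209, 0.2985]
eef_rot: [-0.0, -0.571, 0.821, 0.0]
force: [-0.1, -0.2, 0.4]
gripper_width: 0.0001
gripper_force: 0.0
```

Call:
send_rows([
  [[255, 0, 0, -0.12, 0], [255, 0, 0, -0.24, 0], [255, 0, 0, -0.36, 0], [255, 0, 0, -0.48, 0], [255, 0, 0, -0.58, 0], [255, 0, 0, -0.58, 0], [255, 0, 0, -0.58, 0]],
])

```text
time: 13.38
eef_pos: [0.4678, 0.2203, 0.1532]
eef_rot: [-0.001, -0.571, 0.821, -0.0]
force: [-0.0, -0.2, 1.2]
gripper_width: -0.0002
gripper_force: 0.0
```

Run:
```python
from h import *
a=snap("scene"); tips("scene",["knob","lever_tip"]); b=snap("top")
cv2.imwrite("pics/f.png",np.hstack([cv2.resize(a[70:260,180:350],None,fx=2.3,fy=2.3),cv2.resize(b[80:270,230:400],None,fx=2.3,fy=2.3)])[:,:,::-1])
s=ctrl.state();print(s["eef_pos"],s["force"],s["gripper_width"],s["q"])
```

```text
scene knob []
scene lever_tip [([0.5187, 0.2236, 0.1628], 0.57)]
[0.46896537 0.22145308 0.15603186] [-0.91107365  0.32229767  0.49041722] 0.0004949996922506927 [ 8.30265528e-01 -1.82539277e-01 -2.12924103e-01  6.36972505e-04
 -1.53693548e+00 -1.18520704e+00]
```

View pics/f.png

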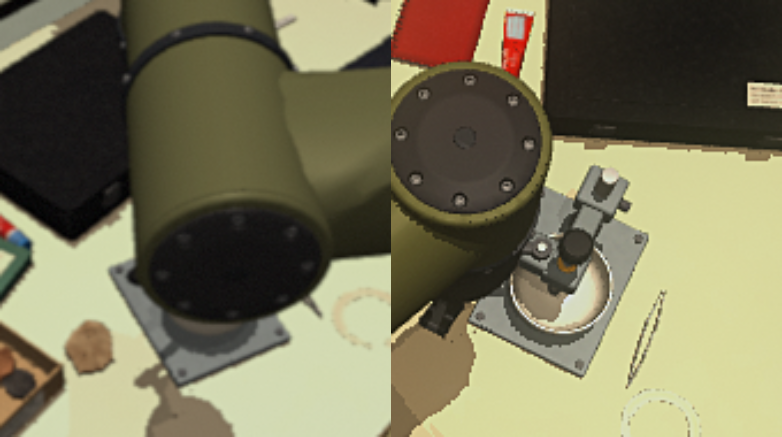

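The arm hides the paddle in the scene view; the top crop shows the fingertips at (437,318) beside the lever, clear of knob and bowl. Pushing now.

Call:
send_rows([
  [[255, 0.03, 0, 0, 0], [255, 0.06, 0, 0, 0], [255, 0.09, 0.004, 0, 0], [255, 0.12, 0.01, 0, 0], [255, 0.14, 0.015, 0, 0], [255, 0.16, 0.018, 0, 0], [255, 0.18, 0.022, 0, 0]],
])

```text
time: 14.17
eef_pos: [0.5136, 0.2264, 0.1533]
eef_rot: [-0.0, -0.571, 0.821, -0.0]
force: [-0.4, 0.1, -0.0]
gripper_width: -0.0
gripper_force: 0.0
```

Call:
send_rows([
  [[255, 0.02, 0.001, 0, 0], [255, 0.04, 0.002, 0, 0], [255, 0.06, 0.003, 0, 0], [255, 0.08, 0.001, 0, 0], [255, 0.1, -0.002, 0, 0], [255, 0.12, -0.005, 0, 0]],
])

```text
time: 14.67
eef_pos: [0.5435, 0.225, 0.1536]
eef_rot: [-0.0, -0.571, 0.821, 0.0]
force: [-0.1, 0.2, 0.1]
gripper_width: -0.0
gripper_force: 0.0
```

Run:
```python
from h import *
a=snap("scene"); tips("scene",["knob","lever_tip","pivot"]); b=snap("top"); tips("top",["knob","lever_tip","pivot"])
cv2.imwrite("pics/g.png",np.hstack([cv2.resize(a[70:260,180:350],None,fx=2.3,fy=2.3),cv2.resize(b[80:270,230:400],None,fx=2.3,fy=2.3)])[:,:,::-1])
s=ctrl.state();print(s["eef_pos"],s["force"])
```

```text
scene knob [([0.5156, 0.1195, 0.2218], 0.42)]
scene lever_tip []
scene pivot [([0.5253, 0.151, 0.1612], 0.73)]
top knob [([0.5144, 0.1187, 0.2258], 0.61)]
top lever_tip [([0.5223, 0.2249, 0.164], 0.82)]
top pivot [([0.5258, 0.1447, 0.156], 0.58)]
[0.54291494 0.22516956 0.15368729] [ 0.05145524 -0.30477915  0.07514773]
```

View pics/g.png

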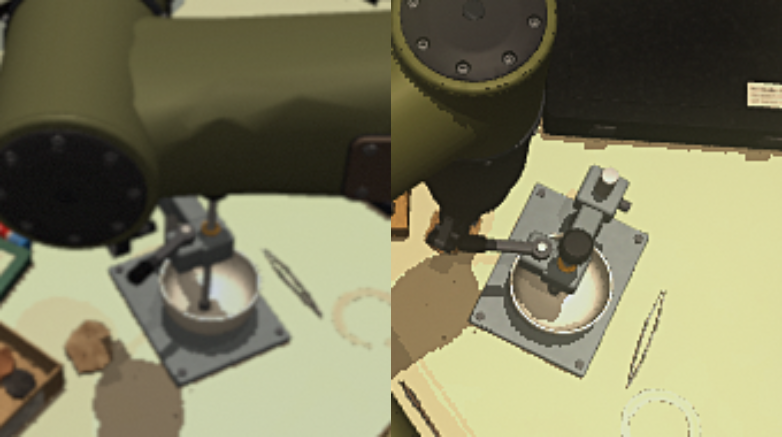

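The top crop shows the paddle unmoved at about (452,243), with the fingertips at (438,233) on its far side. So the fingers passed without pushing it. I'll triangulate to find the height error.

Run:
```python
from h import *
C={n:imaging.get_calibration(n) for n in("scene","top")}
def Pm(c):
    f=192/np.tan(np.radians(c["vertical_fov"]/2)); K=np.array([[f,0,c["cx"]],[0,f,c["cy"]],[0,0,1]])
    r=rot(c).T; return K@np.c_[r,-r@c["xyz"]]
def proj(n,p):
    h=Pm(C[n])@np.r_[p,1]; return (h[:2]/h[2]).round(1)
t=ctrl.state()["eef_pos"]
for n in C: print(n,"tcp",proj(n,t),"paddle est",proj(n,[.5215,.224,.163]), "pivot", proj(n,[.526,.149,.16]))
X=cv2.triangulatePoints(Pm(C["scene"]),Pm(C["top"]),np.array([[240.9],[187.4]]),np.array([[256.5],[185.7]]));print((X[:3]/X[3]).ravel())
a=cv2.imread("pics/g.png")
S=snap("scene");T=snap("top")
def crop(im,x,y): return cv2.resize(im[y-24:y+24,x-32:x+32],None,fx=6,fy=6,interpolation=cv2.INTER_NEAREST)
cv2.imwrite("pics/z.png",np.hstack([crop(S,237,182),crop(T,260,184)])[:,:,::-1])
```

```text
scene tcp [232.4 186.6] paddle est [239.1 188.8] pivot [260.  171.4]
top tcp [263.4 178.1] paddle est [262.8 185.9] pivot [294.8 188.2]
[0.5094759  0.23548979 0.1903132 ]
```

View pics/z.png

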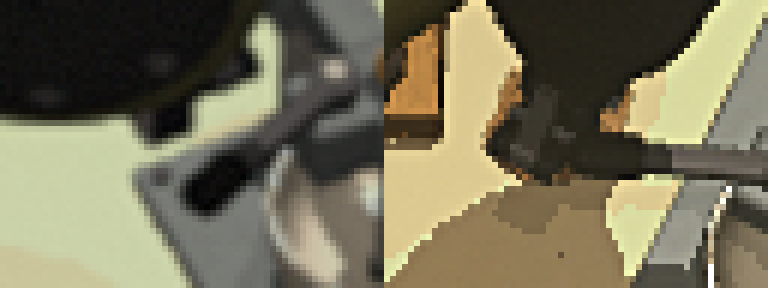

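In the scene crop the fingertip bottom at (162,143) shows well above where the reported TCP projects, by about 5 px or 13 mm. So the fingers slid over the paddle (203,190). I go back over and come down about 22 mm lower.

Call:
send_rows([
  [[255, 0, 0, 0.06, 0], [255, 0, 0, 0.1, 0], [255, -0.1, -0.005, 0.1, 0], [255, -0.2, -0.01, 0.1, 0], [255, -0.3, -0.015, 0.1, 0], [255, -0.31, -0.015, 0.1, 0], [255, -0.31, -0.015, 0, 0], [255, -0.31, -0.015, -0.09, 0], [255, -0.31, -0.015, -0.09, 0], [255, -0.31, -0.015, -0.09, 0]],
])

```text
time: 16.0
eef_pos: [0.4654, 0.221, 0.1309]
eef_rot: [-0.001, -0.571, 0.821, -0.0]
force: [-1.0, -0.8, 1.3]
gripper_width: -0.0001
gripper_force: 0.0
```

Call:
send_rows([
  [[255, 0.03, 0, 0, 0], [255, 0.06, 0, 0, 0], [255, 0.09, 0.004, 0, 0], [255, 0.12, 0.01, 0, 0], [255, 0.14, 0.014, 0, 0], [255, 0.15, 0.016, 0, 0]],
])

```text
time: 16.5
eef_pos: [0.5039, 0.2252, 0.1311]
eef_rot: [-0.0, -0.571, 0.821, -0.0]
force: [-1.2, -0.6, 1.8]
gripper_width: 0.0001
gripper_force: 1.0
```

Run:
```python
from h import *
for i in range(2):
    a=snap("scene"); tips("scene",["lever_tip"]); b=snap("top"); tips("top",["knob","lever_tip"])
s=ctrl.state();print(s["eef_pos"],s["force"])
```

```text
scene lever_tip []
top knob [([0.5164, 0.1214, 0.2223], 0.7), ([0.517, 0.1218, 0.0228], 0.69)]
top lever_tip []
scene lever_tip []
top knob [([0.5186, 0.1225, 0.2231], 0.49)]
top lever_tip []
[0.50294665 0.225429   0.13114539] [ 0.25684609 -0.56265945 -0.49624652]
```

Some contact now (gripper force 1). Continuing along the arc.

Call:
send_rows([
  [[255, 0.02, 0.004, 0, 0], [255, 0.04, 0.007, 0, 0], [255, 0.06, 0.009, 0, 0], [255, 0.08, 0.01, 0, 0], [255, 0.1, 0.01, 0, 0]],
])

```text
time: 17.42
eef_pos: [0.5286, 0.2278, 0.1309]
eef_rot: [-0.0, -0.571, 0.821, 0.0]
force: [-1.6, -0.3, 1.5]
gripper_width: -0.0
gripper_force: 0.8
```

Run:
```python
from h import *
for i in range(2):
    a=snap("scene"); tips("scene",["lever_tip"]); b=snap("top"); tips("top",["lever_tip"])
s=ctrl.state();print(s["eef_pos"],s["force"])
```

```text
scene lever_tip []
top lever_tip [([0.5489, 0.2183, 0.1626], 0.56)]
scene lever_tip []
top lever_tip [([0.5261, 0.144, 0.1587], 0.69), ([0.5499, 0.224, 0.1637], 0.67)]
[0.5280489  0.22790187 0.13113803] [ 0.58176186 -0.83265085 -0.56051577]
```

The lever is turning as planned (tip now at about x 0.549). On towards the stop.

Call:
send_rows([
  [[255, 0.02, -0.002, 0, 0], [255, 0.04, -0.006, 0, 0], [255, 0.06, -0.01, 0, 0], [255, 0.08, -0.014, 0, 0], [255, 0.1, -0.02, 0, 0], [255, 0.12, -0.028, 0, 0]],
])

```text
time: 18.32
eef_pos: [0.5584, 0.2207, 0.1308]
eef_rot: [-0.0, -0.571, 0.821, 0.0]
force: [-3.0, 0.1, 1.9]
gripper_width: 0.0001
gripper_force: 1.5
```

Call:
send_rows([
  [[255, 0.006, -0.006, 0, 0], [255, 0.012, -0.012, 0, 0], [255, 0.012, -0.012, 0, 0]],
])

```text
time: 18.57
eef_pos: [0.5615, 0.2181, 0.1311]
eef_rot: [0.001, -0.571, 0.821, 0.0]
force: [-1.7, 1.2, 0.6]
gripper_width: 0.0003
gripper_force: 1.0
```

Run:
```python
from h import *
for i in range(2):
    a=snap("scene"); tips("scene",["lever_tip"]); b=snap("top"); tips("top",["lever_tip","knob"])
s=ctrl.state();print(s["eef_pos"],s["force"])
```

```text
scene lever_tip [([0.5135, 0.1244, 0.0172], 0.23)]
top lever_tip [([0.5768, 0.2038, 0.165], 0.74)]
top knob [([0.5158, 0.1233, 0.2223], 0.77)]
scene lever_tip []
top lever_tip [([0.5794, 0.2043, 0.1633], 0.56)]
top knob [([0.5153, 0.1235, 0.2229], 0.69)]
[0.56109266 0.21784827 0.13114692] [-0.85290206  1.71760474 -0.25636902]
```

Call:
send_rows([
  [[255, 0.004, -0.005, 0, 0], [255, 0.008, -0.01, 0, 0], [255, 0.008, -0.01, 0, 0]],
])

```text
time: 19.32
eef_pos: [0.5625, 0.2167, 0.131]
eef_rot: [0.0, -0.572, 0.82, 0.001]
force: [-5.1, 6.2, 0.8]
gripper_width: -0.0003
gripper_force: 3.8
```

Call:
send_rows([
  [[255, 0.004, -0.004, 0, 0], [255, 0.006, -0.008, 0, 0], [255, 0.006, -0.008, 0, 0]],
])

```text
time: 19.57
eef_pos: [0.563, 0.2164, 0.1309]
eef_rot: [0.0, -0.572, 0.82, 0.003]
force: [-8.3, 12.3, 2.9]
gripper_width: -0.0001
gripper_force: 7.2
```

Stalled at 15 N, so that is the stop. Backing off, lifting and checking.

Call:
send_rows([
  [[255, -0.03, 0.03, 0, 0], [255, -0.08, 0.08, 0, 0], [255, -0.14, 0.14, 0, 0], [255, -0.2, 0.2, 0.05, 0], [255, -0.2, 0.2, 0.2, 0], [255, -0.2, 0.2, 0.36, 0], [255, -0.2, 0.2, 0.5, 0], [255, -0.34, 0.2, 0.5, 0], [255, -0.5, 0.2, 0.5, 0], [255, -0.6, 0.2, 0.5, 0], [255, -0.6, 0.2, 0.5, 0], [255, -0.6, 0.2, 0.5, 0]],
])

```text
time: 20.57
eef_pos: [0.414, 0.2631, 0.257]
eef_rot: [0.001, -0.572, 0.82, -0.0]
force: [0.6, 0.1, 0.0]
gripper_width: -0.0
gripper_force: 0.0
```

Run:
```python
from h import *
for i in range(3):
    a=snap("scene"); tips("scene",["lever_tip","pivot","knob","probe","bowl","sherd"]); b=snap("top"); tips("top",["lever_tip","knob","sherd"])
cv2.imwrite("pics/k.png",np.hstack([cv2.resize(a[70:260,180:350],None,fx=2.3,fy=2.3),cv2.resize(b[80:270,230:400],None,fx=2.3,fy=2.3)])[:,:,::-1])
s=ctrl.state();print(s["eef_pos"],s["force"])
```

```text
scene lever_tip [([0.583, 0.2492, -0.0041], 0.74), ([0.5767, 0.2015, 0.1646], 0.64)]
scene pivot [([0.5266, 0.1494, 0.1616], 0.54)]
scene knob [([0.5141, 0.1185, 0.0125], 0.19)]
scene probe [([0.5133, 0.1231, 0.0165], 0.48)]
scene bowl [([0.5147, 0.1214, 0.0102], 0.78)]
scene sherd [([0.5817, 0.2454, -0.0019], 0.82)]
top lever_tip [([0.5784, 0.2047, 0.1628], 0.59)]
top knob [([0.5159, 0.1184, 0.2234], 0.6)]
top sherd [([0.5821, 0.2479, -0.0009], 0.54)]
scene lever_tip [([0.5706, 0.2008, 0.1627], 0.44)]
scene pivot [([0.5264, 0.1489, 0.1591], 0.81)]
scene knob []
scene probe [([0.5133, 0.1225, 0.0166], 0.63)]
scene bowl [([0.5101, 0.1189, 0.0103], 0.66)]
scene sherd [([0.5815, 0.2493, -0.0041], 0.81), ([0.5137, 0.1203, -0.0017], 0.24)]
top lever_tip [([0.5788, 0.2038, 0.1662], 0.64)]
top knob [([0.5177, 0.1197, 0.2218], 0.57)]
top sherd [([0.5817, 0.247, -0.0026], 0.57)]
scene lever_tip [([0.5797, 0.2496, -0.0025], 0.65), ([0.5756, 0.2018, 0.1631], 0.58)]
scene pivot [([0.5249, 0.1513, 0.1598], 0.87)]
scene knob []
scene probe [([0.5154, 0.1253, 0.0159], 0.48), ([0.5263, 0.1492, 0.1606], 0.24)]
scene bowl [([0.5133, 0.1187, 0.0132], 0.6), ([0.5818, 0.2482, -0.0015], 0.39)]
scene sherd [([0.5802, 0.2475, -0.0007], 0.62)]
top lever_tip [([0.5785, 0.204, 0.162], 0.62)]
top knob [([0.5174, 0.1167, 0.2232], 0.79)]
top sherd [([0.5768, 0.2066, 0.1627], 0.25)]
[0.41456474 0.26334903 0.25608125] [ 0.20549333 -0.64376032  0.08101438]
```

View pics/k.png

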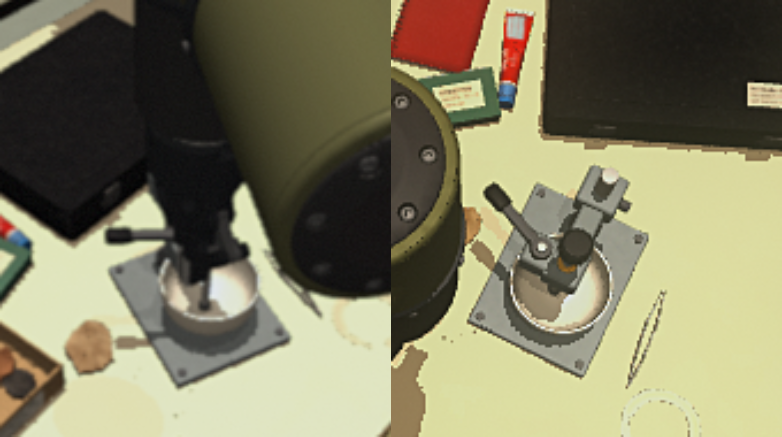

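The lever now points back-left at its stop (paddle at (495,195) in the top crop). The rod foot is still on the bowl floor, the bowl and sherd are in place, and the robot is clear. Handing in.

```bash
python3 -c "
from h import *
print(ctrl.close_job())"
```

```text
the job is handed in; nothing more can be done
None
```

I lowered the probe rod until its foot touched the bowl's bottom, let it go, and swung the clamp lever to its stop. The bowl and sherd show no movement in the camera checks, and the job is handed in; no verdict came back.

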